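Slide the board carrier into its notch and latch it

ROBOT

A 6-joint arm with a two-finger parallel gripper is mounted at the origin on the work surface. World frame = base frame: x ahead of the robot, y to its left, z up, the work surface at z = 0. Lengths are in m, angles in degrees, forces in N, time in s.
With the tool pointing down it reaches from about 0.35 to 0.875 m from the base axis. Payload 4.2 kg.
Tool frame: the origin (TCP) lies on the front face of the gripper's body, between the roots of the fingers; the fingertips stand 70 mm ahead of it and the grasp point (between the pads) lies 51 mm ahead of it; x points along the fingers, y is the direction in which the jaws open and shut, and the axes are right-handed (so a half turn about x gives the same grasp; the last joint's range is limited). The gripper opens to 87 mm and grips with 3 to 60 N. Pads are 19 mm wide; open, the fingers measure 117 mm over their backs; the gripper's body (75 mm by 190 mm) begins 51 mm behind the grasp point.
Start: joints at [78.701, 22.042, 0.453, 0, -68.411, -14.817], TCP at [0.275, 0.561, 0.292] pointing down, gripper open.
Joint ranges: [-179.83, 179.83], [-69.29, 118.12], [-61.27, 80.66], [-181.25, 117.63], [-171.15, -9.14], [-177.46, 177.46]. Speed limits (degrees/s): [159.86, 159.86, 180, 180, 180, 180].

INTERFACE

Orientations are given as a 3x3 rotation matrix whose columns are the frame's x, y, z axes.
In Python, from station import r, viewer, spotter gives the robot as it stands.
- The arm moves only by the tool move_arm, never from a script. Its argument "series" is a list that holds one entry, the list of rows, each a list of 7 numbers: the turn, a rotation vector about the world's x, y, z scaled (see below), then the shift along the world's x, y, z scaled (see below), then the opening, from 0 (shut) to 1 (fully open). A call has 1 to 20 rows; each row shifts and turns the pose as measured when the row begins; what a row does not reach is not made up. The controller multiplies each number of a shift by 60 mm and each number of a turn by 8 degrees. A row lasts 1/8 s, in which the tool goes at most 62.5 mm and 10.7 degrees, less where a joint would pass 70% of its speed; a pose out of reach is approached as far as the arm can. A call with a number of a shift or a turn outside -1 to 1 is refused whole. A call with a gripper value outside its range is refused whole. The fingers move at their own pace and stop on an object; the grip force is fixed at half the most. Time passes only in rows, so rows that do not move let the fingers close. It gives the time, the measured TCP pose, the force and the opening at its end, in the units of the state.
- r.sense(): the state, without advancing time (a new reading comes with each control period).
- viewer.capture(name): name is "scene" or "top"; returns (picture, depth): 420x560x3 uint8, red, green, blue; 420x560 float32, m along the optical axis (not along the pixel's ray), 0 where there is no reading.
- viewer.camera_params(name): a dict with "mtx" (3x3 intrinsics, pixels), "pose" (4x4, takes a point from camera to world coordinates). Camera axes: x right, y down, z forward; pixel columns grow to the right and rows downward; lengths in m; the calibration is good to about 2 mm. A picture is of the moment at which its call begins. camera_params takes no time and is no camera call.
- r.finish_job(): hands the job in, once; it reports no verdict.
Trained networks look in the newest picture that a camera, given by its name, has taken for a name from the list of things; names that differ only in an ending like _2 or _b are one class to them, and where a whole thing is asked for, a point or a joint stands for the part that bears it (a point fixed in the world has none). Each returns a list of dicts, best first, with "conf" (0 to 1); they miss things now and then, are a little off and sometimes report something else, mostly with a low value. They report only what shows in the picture. A call takes as long as a camera call. They do not tell look-alikes from the thing itself.
- spotter.find_in(camera, name): "centre" ([column, row] in pixels, amid what is visible of it).
- spotter.trace(camera, name): "mask" (420x560 bool, what is visible of it) and "centre" ([column, row] in pixels, amid what is visible of it).
The state is a dict: "time_s": time; "joints": joint angles; "joint_velocities": joint speeds; "effort": joint torques, N m; "tcp_pos": TCP position; "ee_rot": TCP orientation; "wrist_force": force on the tool from outside, world axes, zero at the start; "moment": the same for the moment, N m; "gripper_width": opening from 0.0 (shut) to 1.0 (fully open).
Only numpy, scipy, OpenCV 4.12 (cv2) and the standard library are available. Lean on these libraries where they do the work, as an engineer would, in place of code of your own. Each camera call takes 0.05 s, during which the arm holds its last target.

TASK

With a fingertip, slide the circuit-board carrier along the rails of the test jig until you feel it drop into the locating notch and it lies flat, then push the swing latch right round until its arm lies fully across the edge of the seated carrier, and leave it there. Only push: never lift or tip the carrier, and leave the other things on the bench where they stand.

Things in the scene. Friction and masses are not known exactly. Their poses are not given: they have to be found in the camera images.
- jig: Test jig fixed to the bench: aluminium channel 384 mm long (x axis, the sliding direction), 139 mm wide. Two side guides 8 mm thick, inner faces y = +-61.5, tops 42 mm high. Two steel rails, y 26 to 58 mm on either side, tops 30 mm high; only low cross bars (12 mm) between them. The -x end is open; end bar x = 184 to 194, 52 mm high, with small terminals to 64 mm. Origin: centre, on the bench; z up.
- notch_zone (a point): Middle of the stretch of rail, 30 mm above the bench and 35 mm to +x of the jig's centre, where the notch may be. The rails are adjustable: the carrier drops with its centre anywhere up to 30 mm before or past this point, so feel for it. The notches, 6 mm deep, 18 mm long, take the carrier's four 10 mm feet, which all drop together. Past the notch the rails go on to the end bar.
- carrier_top (a point): Centre of the top face of the loose circuit-board carrier: aluminium plate 120 x 120 x 8 mm on four 8 mm feet, 0.6 to 0.85 kg. Axes as the jig's. This point is 46 mm above the bench while it slides, 40 mm once dropped. It starts 90 to 130 mm to -x of the jig's centre and must go to +x. On its -y half: green board, transformer to 23 mm above the plate, two capacitors; the +y half is mostly bare.
- carrier_back (a point): Middle of the carrier's straight, upright back (-x) face, 60 mm behind its centre and 2 mm below carrier_top: the place to push to +x. The face runs from 6 mm below to 8 mm above this point (its middle 60 mm have a lip 6 mm above the plate). Sliding takes about 1 to 6 N; in the notch the carrier stops dead and the push force rises; do not push on harder than about 20 N.
- latch (a joint): Swing latch, rad: 0 = open, arm along the jig's -x, beside the channel; 1.571 = fully closed against its stop, arm along the jig's -y, across the carrier's edge. Closes anticlockwise seen from above; needs 1 to 2 N at the stud, stays where left. Starts at 0 to 0.25. The 8 mm thick arm passes 3 mm above the seated plate but strikes a plate that has not dropped.
- latch_stud (a point): Upright round steel stud, 12 mm in diameter, on the end of the latch's arm, for pushing it round; 40 mm from the pivot axis. This point is 64 mm above the bench, the stud's top 76 mm, the arm's top beside it 51 mm.
- latch_pivot (a point): On the latch's upright pivot axis, 64 mm above the bench; at x = 40, y = 82 mm in the jig's frame, just outside its +y side guide.
- spool: Solder spool standing on the far (-y) side of the jig, 54 mm wide, 40 mm high; bystander. Origin at its underside.
- driver: Screwdriver, 160 mm, lying on the far (-y) side of the jig; bystander.
- flux: Small white bottle, 36 mm wide, 75 mm high, standing by the jig's +y side; bystander. Origin at its underside.
- mug: White mug, 90 mm high; bystander.
- tin: Can, 66 mm wide, 100 mm high; bystander.
- jar: Glass jar, 64 mm wide, 80 mm high; bystander.
- brush: Brush, 170 mm, lying; bystander.
- carrier: The same carrier as a body; origin 16 mm below carrier_top, at the underside of its feet.
Not all that is in view belongs to the job. Leave any pink look-alike of the carrier alone.

How it is judged (in metres and radians):
On the way:
1. the carrier has dropped into the notch and lies flat, with the latch still open (z of carrier_top in the frame of jig below 0.0418 m and angle between carrier_top's own z axis and vertical below 0.035 rad and value of joint latch below 0.9 rad), for 0.2 s.
At the end, for the whole second after the job is handed in: The carrier rests in the notch (centre of its top face less than 41.8 mm above the bench, tilted less than 2 degrees, at rest) and the latch stands across it at more than 1.35 rad, at rest (z of carrier_top in the frame of jig below 0.0418 m and angle between carrier_top's own z axis and vertical below 0.035 rad and value of joint latch above 1.35 rad and linear speed of carrier below 0.01 m/s and velocity of joint latch below 0.05 rad/s); the robot touches nothing.
It fails at once if the carrier is lifted more than 10 mm off its rails (z of carrier_top in the frame of jig above 0.056 m).
It fails at once if the carrier is tipped by more than about 11 degrees (angle between carrier_top's own z axis and vertical above 0.2 rad).
It fails at once if a bystander is moved more than 30 mm (distance of any of spool, driver, flux, mug, tin, jar, brush from where it was at the start of the episode above 0.03 m).
It also fails if it takes over 51 s, if anything falls off the work surface, if the arm or the gripper's body presses on something with over 40 N, if the wrist force passes 120 N, or if a joint passes its speed limit or range.

## Working session

There is one attempt and no reset: what is moved stays moved. The work goes in short steps, Python scripts to look and compute and a tool call to move; the robot and the scene stay as the last step left them, time stands still between calls to the robot, and variables do not carry over. Pictures are saved under pics/ and viewed, and the job is handed in when it is done.

Besides the shell and the picture viewer there is one more tool, called after "Emit:" as name([rows], argument=value, ...), one row to a line, values as JSON. move_arm: Moves the arm, as the interface text tells. Its arguments: {"type":"object","properties":{"series":{"type":"array","items":{"type":"array","items":{"type":"array","items":{"type":"number","minimum":-1,"maximum":1}}}}},"required":["series"]}

```bash
ls; mkdir -p pics; python3 - <<'E'
from station import r, viewer, spotter
import cv2,numpy as np
for n in ["scene","top"]:
    p,d=viewer.capture(n); cv2.imwrite(f"pics/{n}0.png",p[:,:,::-1]); np.save(f"{n}0.npy",d)
    c=viewer.camera_params(n); print(n,c["mtx"].round(1).tolist(),c["pose"].round(3).tolist())
    for k in ["carrier","jig","latch_stud","flux","carrier_top","carrier_back"]:
        for o in spotter.find_in(n,k)[:3]:
            u,v=o["centre"]; z=d[int(v),int(u)]
            P=c["pose"]@np.r_[np.linalg.inv(c["mtx"])@[u,v,1]*z,1]
            print(k,round(o["conf"],2),np.round([u,v]),P[:3].round(3))
s=r.sense();print(s["time_s"],s["tcp_pos"],s["ee_rot"],s["wrist_force"])
E
```

```text
pics
scene [[451.5, 0.0, 272.7], [0.0, 451.5, 216.8], [0.0, 0.0, 1.0]] [[0.558, 0.594, -0.579, 1.263], [0.83, -0.404, 0.385, -0.464], [-0.005, -0.695, -0.719, 0.936], [0.0, 0.0, 0.0, 1.0]]
carrier 0.91 [205. 289.] [ 0.632 -0.245  0.015]
carrier 0.88 [264. 230.] [ 0.577 -0.036  0.049]
carrier 0.65 [176. 228.] [ 0.405 -0.217  0.016]
jig 0.68 [320. 224.] [0.627 0.114 0.031]
latch_stud 0.56 [288. 195.] [0.5   0.095 0.049]
flux 0.57 [232. 207.] [ 0.456 -0.064  0.053]
carrier_top 0.91 [173. 229.] [ 0.403 -0.225  0.016]
carrier_top 0.83 [260. 230.] [ 0.566 -0.041  0.046]
carrier_top 0.76 [199. 290.] [ 0.624 -0.259  0.013]
carrier_back 0.88 [175. 229.] [ 0.412 -0.223  0.019]
carrier_back 0.85 [260. 231.] [ 0.572 -0.044  0.048]
carrier_back 0.7 [321. 225.] [0.632 0.114 0.03 ]
top [[424.1, 0.0, 281.0], [0.0, 424.1, 209.9], [0.0, 0.0, 1.0]] [[0.032, -0.975, 0.221, 0.294], [-0.999, -0.032, 0.005, 0.005], [0.003, -0.221, -0.975, 1.283], [0.0, 0.0, 0.0, 1.0]]
carrier 0.77 [364. 200.] [ 0.622 -0.246  0.016]
carrier 0.67 [355. 275.] [ 0.391 -0.215  0.017]
carrier 0.66 [292. 215.] [ 0.559 -0.022  0.046]
jig 0.59 [252. 211.] [ 0.58   0.101 -0.004]
flux 0.69 [298. 254.] [ 0.445 -0.045  0.046]
flux 0.15 [427. 261.] [ 0.438 -0.429  0.016]
carrier_top 0.94 [363. 202.] [ 0.615 -0.243  0.014]
carrier_top 0.93 [294. 215.] [ 0.559 -0.03   0.046]
carrier_top 0.85 [355. 272.] [ 0.398 -0.215  0.019]
carrier_back 0.95 [295. 218.] [ 0.552 -0.031  0.042]
carrier_back 0.68 [365. 197.] [ 0.63  -0.246  0.017]
carrier_back 0.64 [357. 271.] [ 0.402 -0.22   0.017]
0.7 [0.27507079 0.56119605 0.29227269] [[ 1.12961324e-05 -4.40169224e-01 -8.97914837e-01]
 [ 5.10477571e-05 -8.97914835e-01  4.40169224e-01]
 [-9.99999999e-01 -5.08087484e-05  1.23266867e-05]] [-0.21607481  0.69741607 -0.74177698]
```

View pics/scene0.png

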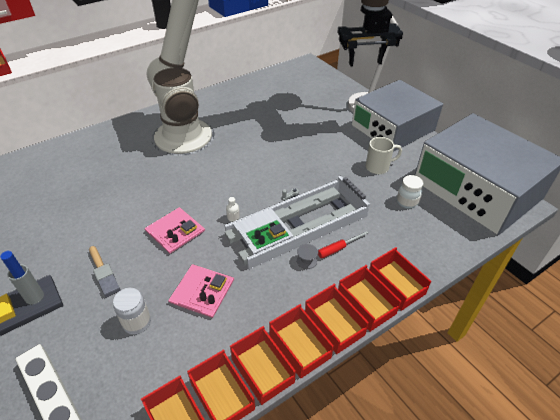

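View pics/top0.png

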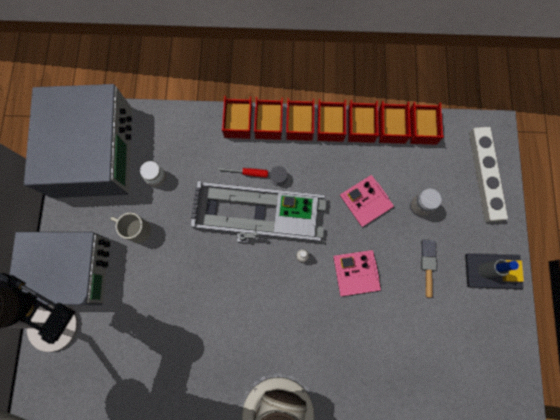

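The jig runs roughly along world +y, with the end bar at the left (top view, column 195) and the carrier at (295,213). The latch is at (245,238) on the robot side, the flux bottle at (303,256), and the two pink look-alikes are outside the jig. Next I'll fit the jig pose from depth.

```bash
cat > h.py <<'E'
from station import r, viewer, spotter
import cv2,numpy as np
def cloud(n,d):
    c=viewer.camera_params(n);v,u=np.mgrid[0:420,0:560]
    P=np.stack([u,v,np.ones_like(u)],-1)@np.linalg.inv(c["mtx"]).T*d[...,None]
    return P@c["pose"][:3,:3].T+c["pose"][:3,3]
def proj(n,P):
    c=viewer.camera_params(n);q=(np.asarray(P)-c["pose"][:3,3])@c["pose"][:3,:3]@c["mtx"].T
    return q[...,:2]/q[...,2:]
E
python3 - <<'E'
from h import *
for n,box in [("top",(185,330,170,250)),("scene",(215,375,170,270))]:
    d=np.load(n+"0.npy");P=cloud(n,d)
    u0,u1,v0,v1=box
    Q=P[v0:v1,u0:u1].reshape(-1,3); 
    m=(abs(Q[:,2]-.042)<.005)&(abs(Q[:,0]-.57)<.12)&(abs(Q[:,1]-.1)<.25)
    Q=Q[m]; 
    rect=cv2.minAreaRect(Q[:,:2].astype(np.float32)*1000); print(n,len(Q),rect)
    im=cv2.imread(f"pics/{n}0.png")[v0:v1,u0:u1]; cv2.imwrite(f"pics/{n}0c.png",cv2.resize(im,None,fx=5,fy=5,interpolation=2))
E
```

```text
top 1751 ((588.1376342773438, 73.85548400878906), (380.6004638671875, 221.2154083251953), 82.04202270507812)
scene 1939 ((592.2996826171875, 74.43107604980469), (400.8047790527344, 222.3028564453125), 77.76913452148438)
```

View pics/top0c.png

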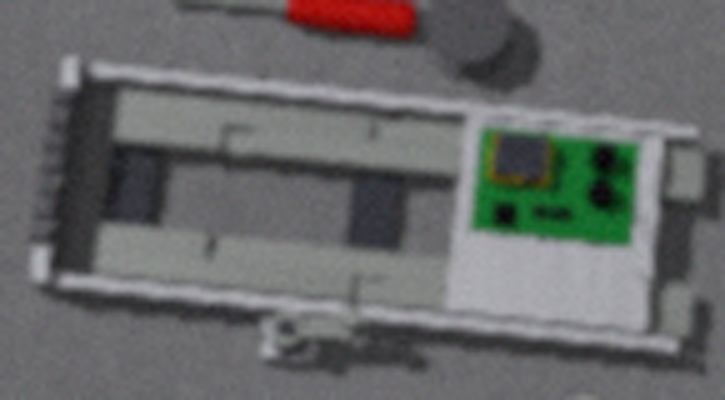

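View pics/scene0c.png

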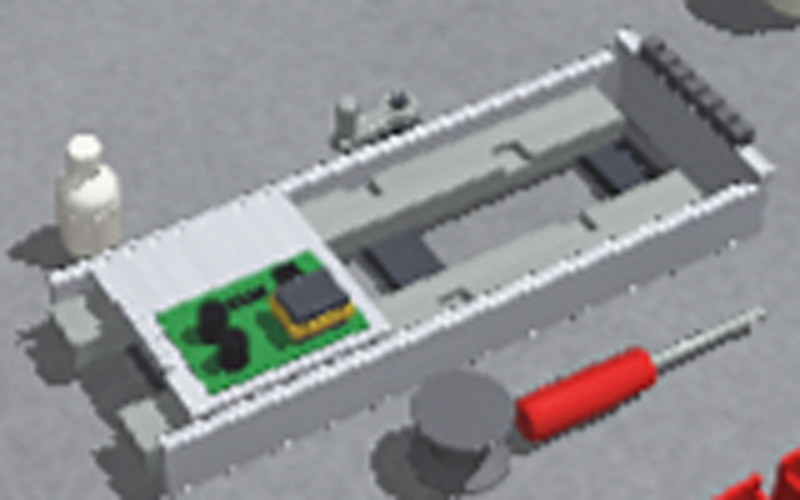

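```bash
python3 - <<'E'
from h import *
# fit jig: height-model matching
from scipy.optimize import minimize
pts=[]
for n,box in [("top",(185,330,170,250)),("scene",(215,375,170,270))]:
    P=cloud(n,np.load(n+"0.npy")); u0,u1,v0,v1=box
    pts.append(P[v0:v1,u0:u1].reshape(-1,3))
def local(Q,p):
    c,s=np.cos(p[2]),np.sin(p[2]); dx,dy=Q[:,0]-p[0],Q[:,1]-p[1]
    return np.stack([c*dx+s*dy,-s*dx+c*dy,Q[:,2]],1)
def cost(p,Q):
    L=local(Q,p); x,y,z=L.T
    # guide-top pts
    g=(abs(z-.042)<.004)
    ing=g&(abs(abs(y)-.0655)<.004)&(abs(x)<.188)
    end=(abs(x-.189)<.005)&(abs(y)<.07)&(abs(z-.052)<.003)
    rails=(abs(z-.030)<.003)&(abs(abs(y)-.042)<.016)&(x>-.03)&(x<.184)
    top=(z>.02)&(abs(x)<.194)&(abs(y)<.0695)
    return -(ing.sum()*2+end.sum()*2+rails.sum()+ .5*top.sum())
for name,Q in [("top",pts[0]),("scene",pts[1]),("both",np.vstack(pts))]:
    best=None
    for a in np.radians(np.arange(74,104,1.)):
        for x in np.arange(.54,.62,.004):
            for y in np.arange(.05,.15,.004):
                c=cost((x,y,a),Q)
                if best is None or c<best[0]: best=(c,x,y,a)
    rr=minimize(cost,best[1:],args=(Q,),method="Nelder-Mead",options=dict(initial_simplex=np.array([best[1:]]*4)+np.vstack([np.zeros(3),np.diag([.003,.003,.01])])))
    print(name,best[0],rr.fun,rr.x,np.degrees(rr.x[2]))
E
```

```text
top -4177.5 -4267.5 [0.57231126 0.07551691 1.49529432] 85.67405365128285
scene -4251.5 -4278.5 [0.57577234 0.07434883 1.49768945] 85.81128435696041
both -7965.5 -8148.5 [0.57337756 0.07486394 1.49122059] 85.4406460667597
```

```bash
cat >> h.py <<'E'
J=np.array([.5734,.0749,1.4935])
c_,s_=np.cos(J[2]),np.sin(J[2]); RJ=np.array([[c_,-s_,0],[s_,c_,0],[0,0,1]])
def j2w(p): return np.asarray(p,float)@RJ.T+np.r_[J[:2],0]
def w2j(p): return (np.asarray(p,float)-np.r_[J[:2],0])@RJ
E
python3 - <<'E'
from h import *
for n in ["top","scene"]:
    for z in (30,42):
        im=cv2.imread(f"pics/{n}0.png")
        # rectify plane z, 2px/mm..., x -210..210, y -110..110
        S=1.8;src=np.array([[-210,-110],[210,-110],[210,110],[-210,110]],float)
        pj=np.c_[src/1000,np.full(4,z/1000)]
        uv=proj(n,j2w(pj)).astype(np.float32)
        dst=np.array([[(x+210)*S,(110-y)*S] for x,y in src],np.float32)
        W=cv2.warpPerspective(im,cv2.getPerspectiveTransform(uv,dst),(int(420*S),int(220*S)),flags=2)
        for x in range(-200,201,50): cv2.line(W,(int((x+210)*S),0),(int((x+210)*S),8),(0,0,255),1);cv2.putText(W,str(x),(int((x+210)*S),20),0,.4,(0,0,255))
        for y in ((-69.5,-61.5,61.5,69.5) if z==42 else (26,58,-26,-58)): cv2.line(W,(0,int((110-y)*S)),(W.shape[1],int((110-y)*S)),(0,0,255),1)
        for x in ((-190,194) ): cv2.line(W,(int((x+210)*S),60),(int((x+210)*S),340),(255,0,0),1)
        cv2.imwrite(f"pics/{n}_rect{z}.png",W)
a=[np.vstack([cv2.imread(f"pics/{n}_rect{z}.png") for z in (42,)]) for n in ("top","scene")]
cv2.imwrite("pics/r42.png",cv2.resize(np.vstack(a),(756,792*1)) [:,:]) 
a=[cv2.imread(f"pics/{n}_rect30.png")[60:330] for n in ("top","scene")]
cv2.imwrite("pics/r30.png",np.vstack(a))
a=[cv2.imread(f"pics/{n}_rect42.png")[40:340] for n in ("top","scene")]
cv2.imwrite("pics/r42.png",np.vstack(a))
E
```

```text
(no output)
```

View pics/r42.png

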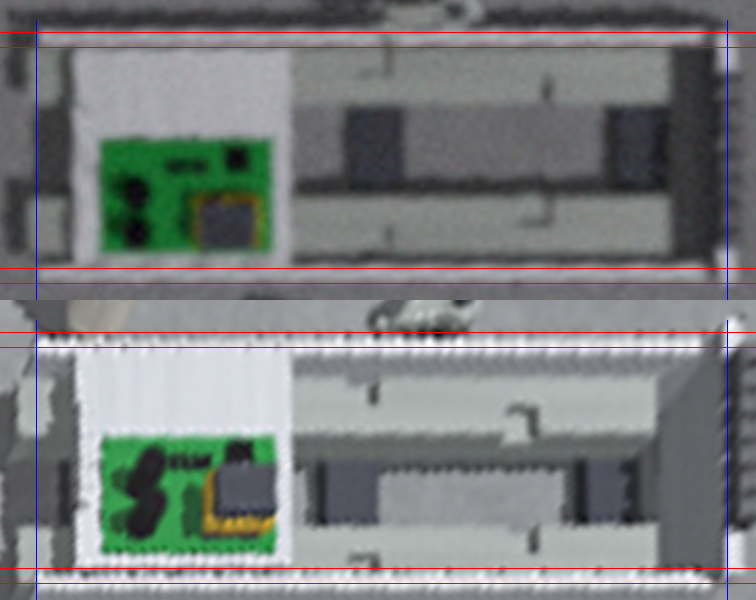

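View pics/r30.png

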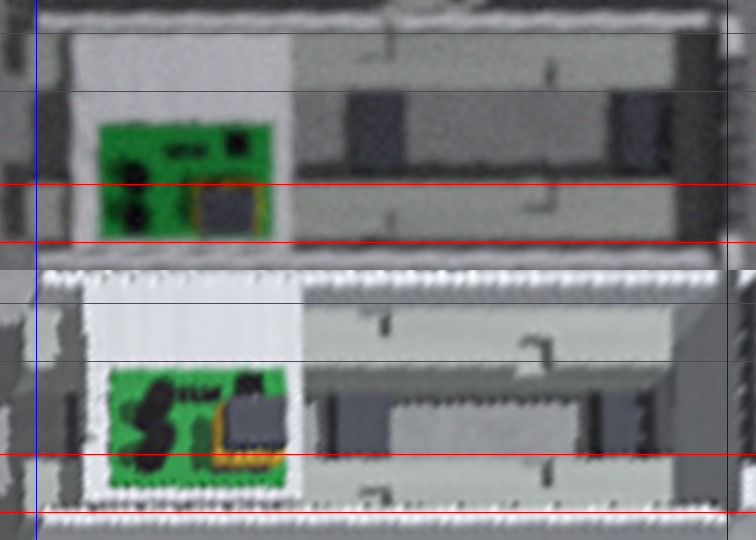

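```bash
python3 - <<'E'
from h import *
print(j2w([[-.198,0,.107],[-.168,0,.107],[0.05,0,.1],[0,.078,.13]]).round(4), RJ[:2,0],RJ[:2,1])
P=cloud("scene",np.load("scene0.npy")); P2=cloud("top",np.load("top0.npy"))
for Q in (P,P2):
    L=w2j(Q.reshape(-1,3)); m=(abs(L[:,0]-.02)<.06)&(L[:,1]>.07)&(L[:,1]<.11)&(L[:,2]>.04)
    L=L[m]; print(len(L),(L[L[:,2].argsort()]*1000).round()[-25:].astype(int).tolist())
print((w2j([.445,-.045,.046])*1000).round())
print(np.degrees(r.sense()["joints"]) if 0 else "")
E
```

```text
[[ 0.5581 -0.1225  0.107 ]
 [ 0.5604 -0.0926  0.107 ]
 [ 0.5773  0.1248  0.1   ]
 [ 0.4956  0.0809  0.13  ]] [0.07721938 0.99701413] [-0.99701413  0.07721938]
106 [[38, 82, 56], [2, 73, 57], [-3, 71, 57], [-3, 75, 57], [40, 75, 58], [-1, 73, 58], [-2, 77, 59], [41, 77, 59], [2, 73, 65], [-4, 75, 65], [3, 70, 66], [-2, 73, 66], [-2, 77, 67], [2, 73, 68], [-1, 73, 70], [-3, 76, 72], [4, 76, 73], [1, 72, 73], [-2, 73, 74], [7, 77, 74], [-3, 76, 76], [-1, 74, 76], [4, 71, 77], [3, 76, 77], [1, 77, 77]]
110 [[44, 81, 55], [21, 78, 56], [20, 81, 56], [46, 87, 56], [-3, 79, 57], [38, 84, 57], [40, 87, 58], [47, 82, 59], [46, 85, 60], [5, 82, 68], [-1, 78, 69], [-4, 78, 70], [6, 71, 72], [-3, 73, 73], [-1, 76, 73], [3, 71, 73], [2, 82, 74], [5, 77, 76], [5, 80, 76], [2, 74, 76], [0, 74, 76], [2, 77, 77], [2, 80, 78], [-4, 77, 79], [5, 75, 79]]
[-129.  119.   46.]
```

Emit:
move_arm([
  [[0,0,-1,0.4,-0.9,0,0],[0,0,-1,0.4,-0.9,0,0],[0,0,-1,0.4,-0.9,0,0],[0,0,-1,0.4,-0.9,0,0],[0,0,-1,0.4,-0.9,0,0],[0,0,-1,0.4,-0.9,0,0]],
])

```text
time_s: 1.45
tcp_pos: [0.4206, 0.2313, 0.2923]
ee_rot: [[0.003, -0.967, -0.255], [0.001, -0.255, 0.967], [-1.0, -0.003, 0.001]]
wrist_force: [0.9, 1.0, -0.2]
gripper_width: 0.401
```

Emit:
move_arm([
  [[0,0,-1,0.39,-1,0,0],[0,0,-1,0.39,-1,0,0],[0,0,-0.4,0.38,-1,0,0],[0,0,0,0.38,-1,0,0],[0,0,0,0.38,-1,0,0],[0,0,0,0.37,-0.9,0,0],[0,0,0,0,0,-1,0],[0,0,0,0,0,-1,0],[0,0,0,0,0,0,0]],
])

```text
time_s: 2.58
tcp_pos: [0.5563, -0.1225, 0.1736]
ee_rot: [[0.016, -0.995, 0.095], [0.001, 0.095, 0.995], [-1.0, -0.016, 0.003]]
wrist_force: [0.9, 0.1, 0.3]
gripper_width: 0.008
```

```bash
cat > st.py <<'E'
from h import *
s=r.sense(); R=s["ee_rot"]
print("t",round(s["time_s"],2),"tip jig mm",(w2j(s["tcp_pos"]+.07*R[:,0])*1000).round(1),"F jig",(s["wrist_force"]@RJ).round(2),"head-jig",round(np.degrees(np.arctan2(R[1,1],R[0,1])-J[2])%360,1),"R2",R[2].round(3),"w",round(s["gripper_width"],3), s["joints"])
E
python3 st.py
```

```text
t 2.58 tip jig mm [-198.     0.7  103.6] F jig [ 0.13 -0.85  0.25] head-jig 89.0 R2 [-1.    -0.016  0.003] w 0.008 [ 3.87470622e+00  2.28714713e+01 -1.70623248e+01  5.38480959e-03
 -4.91576789e+01 -9.35125784e+00]
```

Emit:
move_arm([
  [[0,0.11,0,0,0,-0.6,0],[0,0,0,0,0,-0.5,0],[0,0,0,0,0,0,0]],
])

```text
time_s: 2.95
tcp_pos: [0.562, -0.1221, 0.1146]
ee_rot: [[0.014, -0.996, 0.091], [-0.001, 0.091, 0.996], [-1.0, -0.014, 0.0]]
wrist_force: [-0.1, 0.4, 0.4]
gripper_width: 0.007
```

```bash
python3 st.py
```

```text
t 2.95 tip jig mm [-197.3   -4.8   44.6] F jig [0.39 0.12 0.36] head-jig 89.2 R2 [-1.    -0.014  0.   ] w 0.007 [  3.9186893   27.69024873 -19.57611597   0.16596709 -41.94754788
  -9.27377854]
```

Emit:
move_arm([
  [[0,0,0,0,0,-0.13,0],[0,0,0,0.01,0.13,0,0],[0,0,0,0.01,0.13,0,0],[0,0,0,0.01,0.13,0,0],[0,0,0,0.01,0.13,0,0],[0,0,0,0.01,0.13,0,0]],
])

```text
time_s: 3.7
tcp_pos: [0.5681, -0.0811, 0.1131]
ee_rot: [[0.024, -0.996, 0.089], [-0.002, 0.089, 0.996], [-1.0, -0.024, -0.0]]
wrist_force: [0.0, -3.2, -1.7]
gripper_width: 0.001
```

```bash
python3 st.py
```

```text
t 3.7 tip jig mm [-155.9   -8.5   43.2] F jig [-3.21 -0.29 -1.66] head-jig 89.3 R2 [-1.    -0.024 -0.   ] w 0.001 [  8.19021676  27.53294495 -20.30054161   0.50536275 -40.84532775
 -13.6905768 ]
```

Emit:
move_arm([
  [[0,0.1,0,0,0.15,-0.08,0],[0,0.1,0,0,0.15,-0.04,0],[0,0,0,0,0.15,-0.02,0],[0,0,0,0.01,0.15,0,0],[0,0,0,0.01,0.15,0,0],[0,0,0,0.01,0.15,0,0]],
])

```text
time_s: 4.45
tcp_pos: [0.5725, -0.026, 0.1077]
ee_rot: [[-0.001, -0.996, 0.086], [-0.007, 0.086, 0.996], [-1.0, 0.001, -0.007]]
wrist_force: [0.4, -3.5, 0.2]
gripper_width: 0.008
```

```bash
python3 st.py
```

```text
t 4.45 tip jig mm [-101.1   -6.8   37.7] F jig [-3.42 -0.64  0.22] head-jig 89.5 R2 [-1.     0.001 -0.007] w 0.008 [ 13.75372771  28.35038192 -19.83038672   0.55884652 -42.00003206
 -19.12835267]
```

Emit:
move_arm([
  [[0,0,0,0.01,0.15,0,0],[0,0,0,0.01,0.15,0,0],[0,0,0,0.01,0.15,0,0],[0,0,0,0.01,0.1,0,0],[0,0,0,0.01,0.1,0,0],[0,0,0,0.01,0.1,0,0]],
])

```text
time_s: 5.2
tcp_pos: [0.5762, 0.0223, 0.1077]
ee_rot: [[-0.002, -0.996, 0.086], [-0.008, 0.086, 0.996], [-1.0, 0.002, -0.008]]
wrist_force: [-0.2, -4.0, 1.3]
gripper_width: 0.007
```

```bash
python3 st.py
```

```text
t 5.2 tip jig mm [-52.8  -6.7  37.7] F jig [-4.   -0.09  1.33] head-jig 89.5 R2 [-1.     0.002 -0.008] w 0.007 [ 18.46428219  28.6401918  -19.27046388   0.5616228  -42.35022071
 -23.79943839]
```

Emit:
move_arm([
  [[0,0,0,0.01,0.08,0,0],[0,0,0,0.01,0.08,0,0],[0,0,0,0.01,0.08,0,0]],
])

```text
time_s: 5.58
tcp_pos: [0.5776, 0.0374, 0.1077]
ee_rot: [[-0.004, -0.996, 0.086], [-0.008, 0.086, 0.996], [-1.0, 0.003, -0.008]]
wrist_force: [-0.4, -4.9, 2.0]
gripper_width: 0.004
```

```bash
python3 st.py
```

```text
t 5.58 tip jig mm [-37.7  -6.9  37.7] F jig [-4.9   0.06  1.97] head-jig 89.5 R2 [-1.     0.003 -0.008] w 0.004 [ 19.88550854  28.83134641 -18.8901257    0.54091985 -42.6271923
 -25.22475209]
```

Emit:
move_arm([
  [[0,0,0,0.01,0.06,0,0],[0,0,0,0.01,0.06,0,0]],
])

```text
time_s: 5.82
tcp_pos: [0.5789, 0.0454, 0.1075]
ee_rot: [[-0.003, -0.996, 0.086], [-0.007, 0.086, 0.996], [-1.0, 0.003, -0.008]]
wrist_force: [0.4, -4.6, 0.8]
gripper_width: 0.006
```

Emit:
move_arm([
  [[0,0,0,0.01,0.06,0,0]],
])

```text
time_s: 5.95
tcp_pos: [0.5794, 0.0492, 0.1074]
ee_rot: [[-0.004, -0.996, 0.086], [-0.008, 0.086, 0.996], [-1.0, 0.003, -0.008]]
wrist_force: [-0.1, -4.2, 1.5]
gripper_width: 0.004
```

Emit:
move_arm([
  [[0,0,0,0.01,0.06,0,0]],
])

```text
time_s: 6.08
tcp_pos: [0.5796, 0.0521, 0.1075]
ee_rot: [[-0.006, -0.996, 0.086], [-0.01, 0.086, 0.996], [-1.0, 0.005, -0.01]]
wrist_force: [1.7, -15.8, 1.5]
gripper_width: 0.008
```

The push force jumped from 4 N to 16 N with the carrier centre at about +46 mm, where I expected the notch. I'll back off and check the height.

Emit:
move_arm([
  [[0,0,0,-0.02,-0.3,0,0],[0,0,0,-0.02,-0.3,0,0],[0,0,0,0,0,0.8,0],[0,0,0,0,-0.6,0.8,0],[0,0,0,0,-0.9,0,0],[0,0,0,0,-0.9,0,0]],
])

```text
time_s: 6.82
tcp_pos: [0.5783, -0.1315, 0.2065]
ee_rot: [[0.002, -0.997, 0.082], [-0.005, 0.082, 0.997], [-1.0, -0.003, -0.005]]
wrist_force: [0.8, -0.1, 0.0]
gripper_width: 0.003
```

```bash
python3 st.py; python3 - <<'E'
from h import *
ims=[]
for n in ["scene","top"]:
    p,d=viewer.capture(n); cv2.imwrite(f"pics/{n}1.png",p[:,:,::-1]); np.save(f"{n}1.npy",d)
    L=w2j(cloud(n,d).reshape(-1,3))*1000
    D=w2j(cloud(n,np.load(n+"0.npy")).reshape(-1,3))*1000
    for nm,A,cx in (("now",L,45),("start",D,-108)):
        m=(abs(A[:,0]-cx)<50)&(A[:,1]>8)&(A[:,1]<50)&(A[:,2]>32)&(A[:,2]<55); print(n,nm,m.sum(),np.median(A[m,2]))
    for nm,y0,y1 in (("y30",20,45),):
        m=(A[:,1]>y0)
    m=(abs(L[:,1]-30)<15)&(abs(L[:,2]-41)<6);print("x extent",np.percentile(L[m,0],[1,99]))
    ims.append(cv2.resize(p[160:270,190:370,::-1],None,fx=4,fy=4,interpolation=2)[:,:720])
cv2.imwrite("pics/c1.png",cv2.resize(np.vstack(ims),(490,600)))
E
```

```text
t 6.83 tip jig mm [-205.8  -21.   136.5] F jig [-0.06 -0.77  0.05] head-jig 89.7 R2 [-1.    -0.003 -0.005] w 0.003 [  2.95072098  23.07203998 -11.26445614   0.37982128 -55.54256404
  -7.8726789 ]
scene now 349 38.898888918250776
scene start 407 45.137669262346634
x extent [ -13.64599942 1080.38417205]
top now 349 39.45191698006889
top start 471 45.24181498503354
x extent [ 20.43984123 642.83637551]
```

View pics/c1.png

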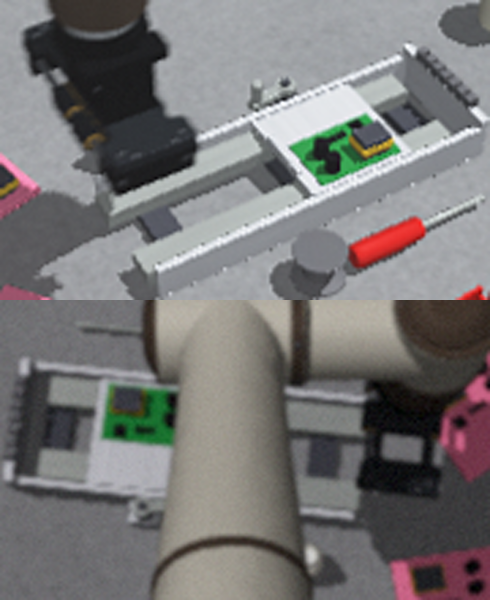

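The carrier has dropped: its plate height went from 45.2 to 39.2 mm in both cameras and it lies flat. Next I'll move to the latch with the finger turned 45°.

Emit:
move_arm([
  [[0,0,-0.94,-0.28,0.53,0,0],[0,0,-0.94,-0.28,0.53,0,0],[0,0,-0.94,-0.28,0.53,0,0],[0,0,-0.94,-0.28,0.53,0,0],[0,0,-0.94,-0.28,0.53,0,0],[0,0,-0.94,-0.28,0.53,0,0],[0,0,0,0,0,0,0]],
])

```text
time_s: 7.8
tcp_pos: [0.4737, 0.0582, 0.2055]
ee_rot: [[0.004, -0.612, 0.791], [-0.001, 0.791, 0.612], [-1.0, -0.003, 0.003]]
wrist_force: [0.5, 0.8, -0.7]
gripper_width: 0.006
```

```bash
python3 st.py; python3 - <<'E'
from h import *
P=[]
for n in ("scene","top"):
    L=w2j(cloud(n,np.load(n+"0.npy")).reshape(-1,3))*1000
    m=(abs(L[:,0]-10)<30)&(abs(L[:,1]-78)<16)&(L[:,2]>62)&(L[:,2]<82); print(n,m.sum(),L[m].mean(0))
E
```

```text
t 7.8 tip jig mm [-24.4  97.8 135.5] F jig [ 0.84 -0.45 -0.69] head-jig 42.2 R2 [-1.    -0.003  0.003] w 0.006 [ 26.64418223  12.69633428 -27.06724127   0.19182979 -50.05182729
 -79.00467284]
scene 22 [ 0.49392842 72.92002629 70.94065401]
top 16 [ 1.50931545 76.49461633 74.28518814]
```

Emit:
move_arm([
  [[0,0,0.3,0,0,-0.6,0],[0,0,0,0,0,-0.6,0],[0,0,0,0,0,-0.1,0],[0,0,0,0,0,0,0]],
])

```text
time_s: 8.3
tcp_pos: [0.476, 0.0578, 0.1278]
ee_rot: [[0.011, -0.648, 0.762], [0.003, 0.762, 0.648], [-1.0, -0.005, 0.01]]
wrist_force: [-0.5, -0.3, -0.8]
gripper_width: 0.007
```

```bash
python3 st.py
```

```text
t 8.3 tip jig mm [-24.3  95.1  57.8] F jig [-0.31  0.43 -0.75] head-jig 44.8 R2 [-1.    -0.005  0.01 ] w 0.007 [ 26.45650778  19.21526777 -32.23469324   0.20495331 -37.90883538
 -76.26054158]
```

Emit:
move_arm([
  [[0,0,0,0.1,0.08,0,0],[0,0,0,0.1,0.08,0,0],[0,0,0,0.09,0.02,0,0],[0,0,0,0.09,0.02,0,0],[0,0,0,0.09,0.045,0,0],[0,0,0,0.09,0.045,0,0]],
])

```text
time_s: 9.05
tcp_pos: [0.5117, 0.075, 0.1302]
ee_rot: [[0.012, -0.647, 0.762], [0.003, 0.762, 0.647], [-1.0, -0.006, 0.011]]
wrist_force: [-1.3, -1.1, -0.3]
gripper_width: 0.008
```

```bash
python3 st.py
```

```text
t 9.05 tip jig mm [-4.4 60.7 60.2] F jig [-1.23  1.24 -0.29] head-jig 44.7 R2 [-1.    -0.006  0.011] w 0.008 [ 26.41394995  21.96925698 -26.96639307   0.2466952  -40.39557195
 -76.28452783]
```

Emit:
move_arm([
  [[0,0,0,0.05,0.065,-0.02,0],[0,0,0,0.05,0.065,-0.02,0],[0,0,0,0.05,0.09,0,0],[0,0,0,0.05,0.09,0,0],[0,0,0,0.02,0.08,0,0]],
])

```text
time_s: 9.68
tcp_pos: [0.5267, 0.1007, 0.1279]
ee_rot: [[0.013, -0.647, 0.762], [0.004, 0.762, 0.647], [-1.0, -0.006, 0.012]]
wrist_force: [-0.6, -2.3, 0.1]
gripper_width: 0.005
```

```bash
python3 st.py
```

```text
t 9.68 tip jig mm [22.4 47.6 57.9] F jig [-2.35  0.38  0.07] head-jig 44.8 R2 [-1.    -0.006  0.012] w 0.005 [ 28.24467872  23.61899665 -24.5067159    0.28058175 -41.10421984
 -78.11247678]
```

Nearly closed, so I'll push on along +x until the stop.

Emit:
move_arm([
  [[0,0,0,0.01,0.06,0,0]],
])

```text
time_s: 9.8
tcp_pos: [0.5264, 0.1038, 0.1276]
ee_rot: [[0.01, -0.647, 0.762], [0.001, 0.762, 0.647], [-1.0, -0.006, 0.009]]
wrist_force: [-2.3, -7.5, 2.3]
gripper_width: 0.007
```

Emit:
move_arm([
  [[0,0,0,0.01,0.05,0,0]],
])

```text
time_s: 9.93
tcp_pos: [0.5255, 0.1055, 0.1272]
ee_rot: [[0.006, -0.647, 0.762], [-0.002, 0.762, 0.647], [-1.0, -0.005, 0.003]]
wrist_force: [-2.9, -6.9, 1.9]
gripper_width: 0.005
```

Emit:
move_arm([
  [[0,0,0,-0.15,-0.25,0,0],[0,0,0,-0.1,-0.2,0.2,0],[0,0,0,0,0,0.9,0],[0,0,0,0,0,0.9,0],[0,0,0,-0.8,0,0.2,0],[0,0,0,-0.6,0.5,0.2,0],[0,0,0,0,1,0.2,0],[0,0,0,0,1,0,0],[0,0,0,0,1,0,0],[0,0,0,0,1,0,0],[0,0,0,0,0,0,0]],
])

```text
time_s: 11.3
tcp_pos: [0.4228, 0.3514, 0.301]
ee_rot: [[0.031, -0.644, 0.765], [0.022, 0.765, 0.643], [-0.999, -0.003, 0.038]]
wrist_force: [0.5, 1.1, -0.0]
gripper_width: 0.006
```

```bash
python3 st.py; python3 - <<'E'
from h import *
ims=[]
for n in ["scene","top"]:
    p,d=viewer.capture(n); cv2.imwrite(f"pics/{n}2.png",p[:,:,::-1]); np.save(f"{n}2.npy",d)
    L=w2j(cloud(n,d).reshape(-1,3))*1000
    m=(abs(L[:,0]-20)<50)&(L[:,1]>20)&(L[:,1]<90)&(L[:,2]>62)&(L[:,2]<82); print(n,"stud",m.sum(),L[m].mean(0))
    m=(abs(L[:,0]-45)<50)&(L[:,1]>5)&(L[:,1]<26)&(L[:,2]>32)&(L[:,2]<55); print("plate z",m.sum(),np.median(L[m,2]))
    ims.append(cv2.resize(p[160:270,190:370,::-1],None,fx=4,fy=4,interpolation=2)[:,:720])
cv2.imwrite("pics/c2.png",cv2.resize(np.vstack(ims),(490,600)))
E
```

```text
t 11.3 tip jig mm [265.8 169.5 231. ] F jig [ 1.11 -0.38 -0.05] head-jig 44.5 R2 [-0.999 -0.003  0.038] w 0.006 [  56.97953537   13.48613477  -10.95845043    0.86365849  -63.53795552
 -107.28632682]
scene stud 27 [40.55439163 39.46464873 70.65507841]
plate z 167 39.74635665562776
top stud 13 [40.74498441 43.98359211 73.40170301]
plate z 233 39.74312160471638
```

View pics/c2.png

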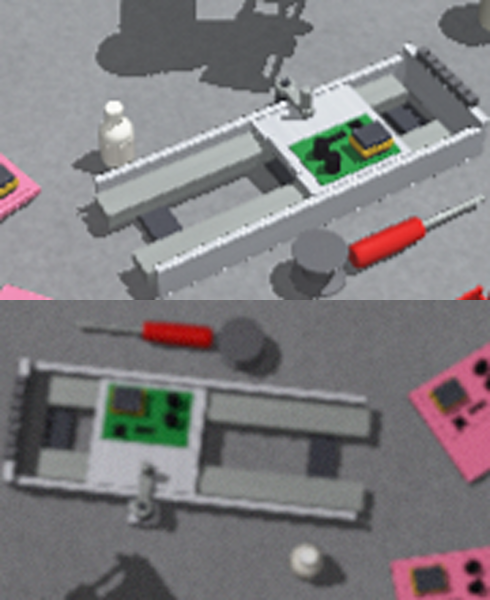

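The latch lies fully across the plate, with the stud at jig (40.6, 42), which is about 1.57 rad. The plate is at 39.7 mm and the bystanders are where they were, so I'll hand in.

```bash
python3 -c "
from station import r
print(r.finish_job())"
```

```text
the job is handed in; nothing more can be done
None
```

The carrier is seated in the notch and the latch is swung fully across it. I handed the job in at about 11.4 s, and no verdict was reported.

- **Carrier:** I pushed its back face with the closed fingertips at about 3 to 5 N. The force jumped to 16 N with its centre near jig x = +46 mm, and I stopped there. The measured plate height went from 45.2 mm at the start to 39.2 mm after the drop. It read 39.7 mm in both cameras at the end, and it looked flat in the pictures.
- **Latch:** I pushed the stud round its arc at about 2 N until it met the stop at about 8 N. The stud was last measured at about jig (40.6, 42) mm, which matches fully closed at about 1.57 rad. The two cameras differ by about 4.5 mm in the stud's y (39.5 and 44.0 mm), and both still put it at the closed position.
- **Surroundings:** The gripper is well clear of everything. In the last close-up of the jig, the flux, spool, screwdriver and pink look-alikes stood where they were. The mug, tin, jar and brush were outside that view, and I did not go near them.

No check failed.

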